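Step the fence out three clicks and hold it

TASK

On the green fence fixture, flip the red cam lever all the way over, away from the robot, to free the fence, and leave it there. Then turn the index knob clockwise to the third click from home (pointer at the red tick) without running on to the fourth, and finish while still gripping the knob and holding it there, because it springs back home when let go. Leave the loose things around the fixture where they lie.

Things in the scene. Friction and masses are not known exactly. Their poses are not given: they have to be found in the camera images.
- fixture: green fence fixture bolted to the bench: plate 300 (x) x 340 (y) x 25 mm. Origin on its underside, 30 mm nearer the robot than the plate's centre. Own +x away from the robot, +y left, +z up; turned up to 0.35 rad. Carries the cam lever (left front), the index knob (right front) and, across it at x = 55 to 89 mm, the sliding fence, top 75 mm above the bench
- lever_pivot (a point): pivot of the cam lever, fixture frame (-30, 85, 65) mm. The lever turns about the fixture's y. Its block: two cheeks 36 mm long (x), to y +/-22 mm from the pivot and 14 mm above it; beside it, to y = +45 mm and within 36 mm of the pivot, the steel crank with the locking pin
- lever_tip (a point): on the axis of the cam lever's red round handle (diameter 18 mm), 83 mm from the pivot; the rounded end reaches 9 mm beyond. The red part begins 36 mm from the pivot
- lever (a joint): cam lever angle, rad. 0: leans 43 degrees from upright to the fixture's -x (towards the robot), fence and knob locked. 1.5: end stop, leans 43 degrees to +x (away), fence and knob free. Starts at 0 to 0.2. Friction (0.2 N m, 3 N at the handle) keeps it where it is left
- knob_grip (a point): on the index knob's vertical axis at the height to grip, 76 mm above the bench: fixture frame (-50, -85, 76) mm. Turns with the knob: its x axis runs along the bar towards the pointer end. At home the pointer stands 36 degrees to the left (counterclockwise) of the fixture's +x
- knob_bar: the knob's upright black bar grip, 46 mm long (own x), 15 mm thick (own y), 50 to 84 mm above the bench, a white pointer line on its +x half. Origin on the knob's axis, 44 mm above the bench. It stands on a black disc of diameter 48 mm on a fixed aluminium dial of diameter 86 mm, top 43 mm above the bench. Dial ticks: black at home and clicks 1, 2, 4; red at click 3
- knob (a joint): index knob angle, rad: 0 home, growing clockwise from above, to 1.80. Clicks 24 degrees apart: 0.419, 0.838, 1.257 (third), 1.676. A return spring (0.12 N m at home, 0.20 at the third) plus a ripple of 0.07 N m each click (resistance rises, then drops) must be overcome. Clicks do not hold: let go and it springs home. Locked, it has 0.1 rad of play
- fence (a joint): travel of the fence to the fixture's +x in m: 0 home, 8 mm more for each click of the knob, which drives it by rack and pinion
- setup_block: brass setup block 25 x 50 x 20 mm, lying on the fixture's base plate beyond the fence (bystander; origin at its underside)
- mallet: wooden mallet, 270 mm long, head 64 mm thick, lying on the bench left of the fixture (bystander; origin at its underside)
- glue: white glue bottle with yellow label and red cap, diameter 60 mm, 170 mm tall, standing on the bench (bystander; origin at its underside)
- offcut: light wood offcut 90 x 160 x 22 mm, flat on the bench right of the fixture (bystander; origin at its underside)
- square: try square: dark wood stock 110 mm long with a 150 mm steel blade, 18 mm high, flat on the bench (bystander; origin at its underside)
- tape: ring of blue tape, outer diameter 96 mm, 25 mm high, flat on the bench (bystander; origin at its underside)
- chisel: hand tool with an orange handle, lying on the bench (bystander; origin at its underside)

How it is judged:
By the outcome, as a careful person would: the job done as asked, in the order asked, and still so for the second after the job is handed in, while the arm keeps its last pose, push and grip.
It also fails if it takes over 48 s, if anything falls off the work surface, if the arm or the gripper's body presses on something with over 40 N, if the wrist force passes 120 N, or if a joint passes its speed limit or range.

ROBOT

A 6-joint arm with a two-finger parallel gripper is mounted at the origin on the work surface. World frame = base frame: x ahead of the robot, y to its left, z up, the work surface at z = 0. Lengths are in m, angles in degrees, forces in N, time in s.
With the tool pointing down it reaches from about 0.25 to 0.725 m from the base axis. Payload 9.7 kg.
Tool frame: the origin (TCP) lies midway between the tips of the shut fingers; the grasp point (between the pads) lies 19 mm behind it (bot.pinch_z is the distance from the TCP to the grasp point, in m); z points along the fingers, y is the line along which they close (so a half turn about z gives the same grasp; the last joint's range is limited). The gripper opens to 85 mm and grips with 20 to 120 N. Pads are 22 mm wide; open, the fingers measure 114 mm over their backs; the gripper's body (76 mm by 85 mm) begins 54 mm behind the grasp point. The pads swing forward as they close: fully open they stand 13 mm farther back than shut.
Start: joints at [-63.426, 4.979, 10.078, 95.1, 0, 90], TCP at [0.246, -0.492, 0.231] pointing down, gripper open.
Joint ranges: [-179.16, 179.16], [-48.56, 103.87], [-65.8, 70.77], [-126.05, 130.52], [-82.76, 87.17], [-180, 180]. Speed limits (degrees/s): [127.2, 127.2, 147.25, 180, 180, 180].

INTERFACE

Orientations are given as [roll, pitch, yaw] about the fixed x, y, z axes, in that order (R = Rz(yaw) Ry(pitch) Rx(roll)).
In Python, from workcell import sensors, camera, ticket, bot gives the robot as it stands.
- The arm moves only by the shell command python3 -m handwheel 'ROWS' [FORCE]. ROWS is a JSON object of lists of equal length, an entry for each row: "gripper": the opening, from -1 (shut) to 1 (fully open); "slide": the shift along the tool's x, y, z in mm, a list of three; "yaw": the turn about the tool's z in rad. A call has 1 to 8 rows; each row shifts and turns the commanded pose from where the row before left it, along the tool's axes as they then stand; what a row does not reach is not made up. A row lasts 1/12 s, in which the tool goes at most 41.7 mm and 7.16 degrees, less where a joint would pass 70% of its speed; a pose out of reach is approached as far as the arm can. A call is refused whole if a number of a shift passes 41.7 or a number of a turn 0.125, either way. A call with a gripper value outside its range is refused whole. The fingers move at their own pace and stop on an object; FORCE is the grip in N (left out, the last holds). Time passes only in rows, so rows that do not move let the fingers close. It gives the time, the measured TCP pose, the force, the opening and the grip force at its end, in the units of the state.
- sensors.get_obs(): the state, without advancing time (a new reading comes with each control period).
- camera(name): name is "scene" or "top" or "wrist"; returns a dict with "img" (420x560x3 uint8, red, green, blue), "fx", "fy", "cx", "cy" (pixels), "R" (3x3) and "t" (3): a world point X has camera coordinates R X + t. Camera axes: x right, y down, z forward; pixel columns grow to the right and rows downward; lengths in m; the calibration is good to about 2 mm. A picture is of the moment at which its call begins. There is no depth.
- ticket.job_done(): hands the job in; it is judged then, once.
The state is a dict: "time": time; "q": joint angles; "qd": joint speeds; "joint_efforts": joint torques, N m; "ee_pos": TCP position; "tcp_rot": TCP orientation; "wrist_force": force on the tool from outside, world axes, zero at the start; "torque": the same for the moment, N m; "opening": finger opening in m; "grasp_force": force on a finger pad.
Only numpy, scipy, OpenCV 4.12 (cv2) and the standard library are available. Lean on these libraries where they do the work, as an engineer would, in place of code of your own. Each camera call takes 0.05 s, during which the arm holds its last target. There are 200 camera calls.

## Working session

There is one attempt and no reset: what is moved stays moved. The work goes in short steps, Python scripts to look and compute and a shell command to move; the robot and the scene stay as the last step left them, time stands still between calls to the robot, and variables do not carry over. Pictures are saved under pics/ and viewed, at most 10 in all, crops included, and the job is handed in when it is done.

```bash
ls; mkdir -p pics; python3 - <<'E'
from workcell import sensors,camera,bot
import cv2,numpy as np
for n in("scene","top"):
    c=camera(n); cv2.imwrite(f"pics/{n}0.png",cv2.resize(c["img"][:,:,::-1],(800,600),interpolation=cv2.INTER_CUBIC))
    print(n,c["fx"],c["fy"],c["cx"],c["cy"],np.round(c["R"],4).tolist(),np.round(c["t"],4))
o=sensors.get_obs();print(o)
E
```

```text
pics
scene 422.0527629608094 422.0527629608094 286.07628289327045 207.62556463061625 [[-0.6154, 0.7881, 0.0119], [0.49, 0.3944, -0.7774], [-0.6174, -0.4725, -0.6289]] [ 0.3377 -0.1814  1.5545]
top 448.5723244220063 448.5723244220063 284.19418917083266 210.67269529871413 [[-0.0028, -1.0, -0.0001], [-0.9965, 0.0028, -0.0832], [0.0832, -0.0002, -0.9965]] [0.0229 0.5505 1.238 ]
{'time': 0.1, 'q': array([-6.34275971e+01,  5.00859916e+00,  1.00399166e+01,  9.50981530e+01,
        2.61839067e-03,  8.99984214e+01]), 'qd': array([ 0.03895326,  0.09702299,  0.12099821,  0.04374986, -0.06261979,
        0.01100805]), 'joint_efforts': array([-1.60334512e-03, -5.21562195e+01,  4.65652013e+01,  1.60427741e-02,
        2.17587331e-05,  3.81333041e-05]), 'ee_pos': array([ 0.24595779, -0.4917287 ,  0.23065597]), 'tcp_rot': array([-1.79933165e+02, -2.62023037e-03,  2.65739784e+01]), 'wrist_force': array([-0.74819644, -0.25096475,  0.17441155]), 'torque': array([-0.02427159, -0.01718235,  0.00145083]), 'grasp_force': 0.0, 'opening': 0.08550998312313382}
```

View pics/top0.png

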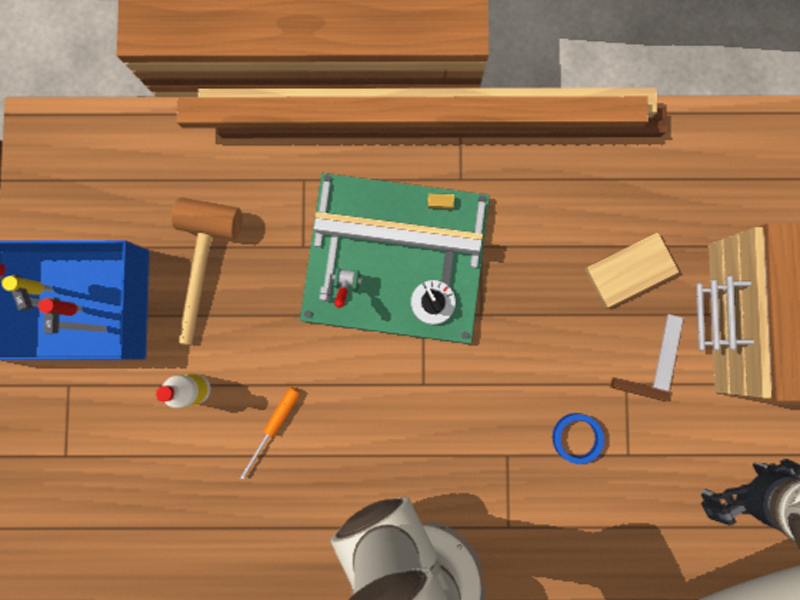

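View pics/scene0.png

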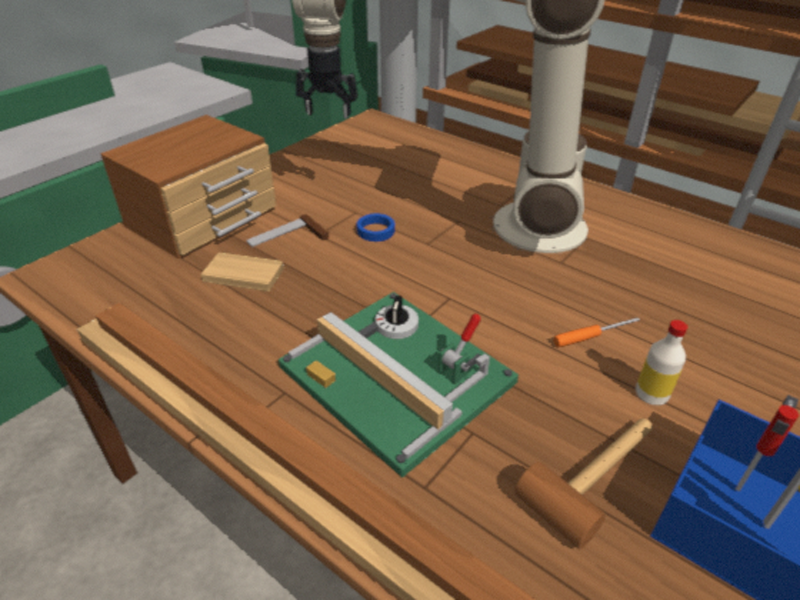

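The top view shows the fixture with plate corners near (322,173), (494,196), (475,344) and (301,322). The lever is red at (341,297) and the knob at (433,301). The scene view agrees. Next, an enlarged crop.

```bash
python3 - <<'E'
from workcell import camera
import cv2,numpy as np
c=camera("top"); cv2.imwrite("pics/topc.png",cv2.resize(c["img"][118:246,208:352,::-1],None,fx=4.6,fy=4.6,interpolation=cv2.INTER_CUBIC))
E
```

```text
(no output)
```

View pics/topc.png

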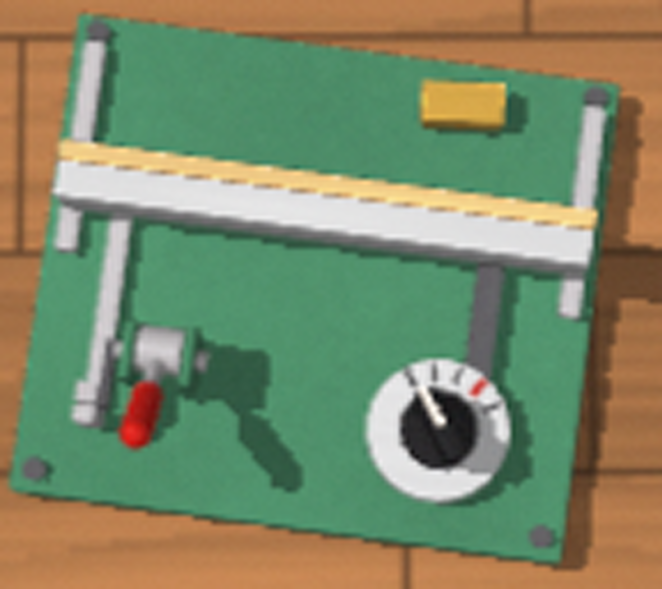

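The crop shows plate-top corners at (82,14), (620,86), (560,565) and (10,488), and the dial centre at (438,430). The red lever end is at about (134,434) and the knob points to the home tick. Next I fit the pose.

```bash
cat > h.py <<'E'
import numpy as np
from scipy.optimize import least_squares
from workcell import camera,sensors
def proj(c,X):
    p=np.atleast_2d(X)@np.array(c["R"]).T+c["t"]; return np.c_[c["fx"]*p[:,0]/p[:,2]+c["cx"],c["fy"]*p[:,1]/p[:,2]+c["cy"]]
def F(v,P):
    a=v[2];R=np.array([[np.cos(a),-np.sin(a),0],[np.sin(a),np.cos(a),0],[0,0,1]]);return np.atleast_2d(P)@R.T+[v[0],v[1],0]
def lev(th,r=.083):
    a=np.radians(-43)+th*np.radians(86)/1.5; return np.array([-.03+r*np.sin(a),.085,.065+r*np.cos(a)])
E
python3 - <<'E'
from h import *
c=camera("top")
crop=np.array([[82,14],[620,86],[560,565],[10,488],[438,430]])/4.6+[208,118]-.4
P=np.array([[.18,.17,.025],[.18,-.17,.025],[-.12,-.17,.025],[-.12,.17,.025],[-.05,-.085,.043]])
s=least_squares(lambda v:(proj(c,F(v,P))-crop).ravel(),[.45,0,0]); v=s.x
print(v.round(4),s.fun.round(2))
print("pivot",F(v,[-.03,.085,.065]),"knob",F(v,[-.05,-.085,.076]))
for n in("top","scene"):
    c=camera(n)
    for th in(0,.1,.2): print(n,th,((proj(c,F(v,[lev(th),lev(th,.036)]))-([208,118] if n=="top" else [0,0]))*(4.6 if n=="top" else 800/560)).round(1).tolist())
    print(((proj(c,F(v,[-.05,-.085,.084])))*(800/560)))
for th in(0,.1,.2,1.5):print(F(v,lev(th)))
E
```

```text
[ 0.6085  0.0465 -0.1392] [-0.54 -0.56  0.69 -0.29  0.27  0.23 -0.63  0.41  0.2   0.15]
pivot [[0.59054594 0.13486217 0.065     ]] knob [[ 0.54715402 -0.03071906  0.076     ]]
top 0 [[134.1, 440.1], [148.3, 390.0]]
top 0.1 [[134.8, 428.2], [148.6, 384.9]]
top 0.2 [[135.7, 415.3], [149.0, 379.4]]
[[433.79624121 299.96363438]]
scene 0 [[477.3, 318.5], [464.0, 340.9]]
scene 0.1 [[475.2, 317.8], [463.1, 340.7]]
scene 0.2 [[472.9, 317.5], [462.0, 340.7]]
[[397.3050319  301.35886313]]
[[0.5344875  0.14271551 0.12570236]]
[[0.54077336 0.14183491 0.13105355]]
[[0.54755719 0.14088455 0.13574389]]
[[0.64660438 0.12700882 0.12570236]]
```

```bash
cat >> h.py <<'E'
V=[.6085,.0465,-.1392]
def togo(fx,fy,z,yawdeg):
    "remaining tool-axes slide (mm, after the turn) and tool yaw (rad) to fixture point fx,fy, height z, world yaw"
    o=sensors.get_obs(); d=F(V,[fx,fy,z])[0]-o["ee_pos"]; y=np.radians(yawdeg); 
    x=np.array([np.cos(y),np.sin(y),0]);yy=np.array([np.sin(y),-np.cos(y),0])
    dy=(o["tcp_rot"][2]-yawdeg+180)%360-180
    print("slide",(1e3*np.array([d@x,d@yy,-d[2]])).round(1),"yaw",np.radians(dy).round(3),"q",o["q"].round(1),"t",o["time"])
E
python3 -m handwheel '{"gripper":[-1,-1,-1,-1,-1,-1,-1,-1],"slide":[[0,0,0],[0,0,0],[0,0,0],[0,0,0],[0,0,0],[8,-39.5,0],[8,-39.5,0],[8,-39.5,0]],"yaw":[0.12,0.12,0.12,0.12,0.12,0,0,0]}' 60
python3 -c "
from h import *
togo(-.145,.085,.112,-8)"
```

```text
time: 0.97
ee_pos: [0.2858, -0.3766, 0.2307]
tcp_rot: [-180.0, 0.0, -7.9]
wrist_force: [0.0, 1.0, 0.3]
opening: 0.0003
grasp_force: 0.0
slide [ 115.6 -548.8  118.7] yaw 0.002 q [-52.8  -5.5  -0.4  95.1   0.  135.1] t 0.9667
```

```bash
python3 -m handwheel '{"gripper":[-1,-1,-1,-1,-1,-1,-1,-1],"slide":[[0,0,0],[0,0,0],[0,0,0],[0,0,0],[0,0,0],[0,0,0],[0,0,0],[0,0,0]],"yaw":[-0.124,-0.124,-0.124,-0.124,-0.124,-0.124,-0.124,-0.124]}' >/dev/null
python3 -m handwheel '{"gripper":[-1,-1,-1,-1,-1,-1,-1,-1],"slide":[[0,0,0],[0,0,0],[0,0,0],[0,0,0],[0,0,0],[0,0,0],[0,0,0],[0,0,0]],"yaw":[-0.124,-0.124,-0.124,-0.124,-0.124,-0.124,-0.124,-0.124]}' > /dev/null
python3 -m handwheel '{"gripper":[-1,-1,-1,-1,-1,-1,-1,-1],"slide":[[0,0,0],[0,0,0],[0,0,0],[0,0,0],[0,0,0],[0,0,0],[0,0,0],[0,0,0]],"yaw":[-0.124,-0.124,-0.124,-0.124,-0.124,-0.124,-0.124,-0.124]}'
python3 -c "
from h import *
togo(-.145,.085,.112,172)"
```

```text
time: 2.97
ee_pos: [0.2859, -0.3777, 0.2313]
tcp_rot: [-180.0, 0.0, 163.1]
wrist_force: [-0.5, 0.6, -0.4]
opening: 0.0002
grasp_force: 0.0
slide [-115.4  549.9  119.3] yaw -0.156 q [-52.9  -5.4  -0.3  95.1   0.  -35.9] t 2.9667
```

```bash
python3 -m handwheel '{"gripper":[-1,-1,-1,-1,-1,-1,-1,-1],"slide":[[0,0,0],[0,0,0],[-8.2,39.2,0],[-8.2,39.2,0],[-8.2,39.2,0],[-8.2,39.2,0],[-8.2,39.2,0],[-8.2,39.2,0]],"yaw":[-0.08,-0.076,0,0,0,0,0,0]}' >/dev/null
python3 -m handwheel '{"gripper":[-1,-1,-1,-1,-1,-1,-1,-1],"slide":[[-8.2,39.2,0],[-8.2,39.2,0],[-8.2,39.2,0],[-8.2,39.2,0],[-8.2,39.2,0],[-8.2,39.2,0],[-8.2,39.2,0],[-8.2,39.2,0]],"yaw":[0,0,0,0,0,0,0,0]}'
python3 -c "
from h import *
togo(-.145,.085,.112,172)"
```

```text
time: 4.3
ee_pos: [0.4794, 0.1508, 0.2314]
tcp_rot: [180.0, 0.0, 171.7]
wrist_force: [1.1, -0.4, 0.4]
opening: 0.0002
grasp_force: 0.0
slide [  2.7  -0.4 119.4] yaw -0.006 q [17.5 -1.6  3.4 94.9 -0.  25.8] t 4.3
```

```bash
python3 -m handwheel '{"gripper":[-1,-1,-1,-1,-1,-1],"slide":[[0,0,30],[0,0,30],[0,0,30],[0,0,29],[0,0,0],[0,0,0]],"yaw":[0,0,0,0,0,0]}'
python3 -m handwheel '{"gripper":[-1,-1,-1,-1,-1,-1,-1,-1],"slide":[[-12,0,0],[-12,0,0],[-12,0,0],[-12,0,0],[-12,0,0],[-12,0,0],[-12,0,0],[-12,0,0]],"yaw":[0,0,0,0,0,0,0,0]}'
python3 - <<'E'
from h import *
import cv2
togo(-.013,.085,.110,172)
c=camera("scene"); cv2.imwrite("pics/s1.png",cv2.resize(c["img"][150:350,200:400,::-1],(600,600),interpolation=cv2.INTER_CUBIC))
E
```

```text
time: 4.8
ee_pos: [0.4784, 0.1483, 0.1117]
tcp_rot: [-179.9, -0.1, 171.6]
wrist_force: [0.3, -0.3, 0.3]
opening: 0.0001
grasp_force: 0.0
time: 5.47
ee_pos: [0.5755, 0.1349, 0.1157]
tcp_rot: [179.9, 0.1, 171.7]
wrist_force: [-4.5, 1.5, 4.7]
opening: -0.0001
grasp_force: 2.6
slide [-31.9   2.1   5.7] yaw -0.006 q [13.2  9.7  2.5 82.6  0.  21.5] t 5.4667
```

View pics/s1.png

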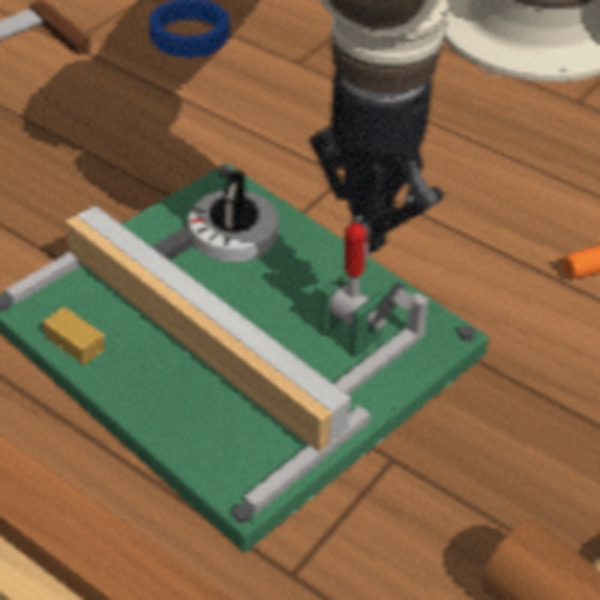

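The lever is upright at about (355,250) with the fingers behind it, so the push is working. I continue at a slower rate.

```bash
python3 -m handwheel '{"gripper":[-1,-1,-1,-1],"slide":[[-10,0.5,1],[-10,0.5,1],[-10,0.5,1],[-4,0.5,0]],"yaw":[0,0,0,0]}'
python3 -m handwheel '{"gripper":[-1,-1],"slide":[[-4,0,0],[-4,0,0]],"yaw":[0,0]}'
python3 -c "
from h import *
togo(-.013,.085,.110,172)
print(sensors.get_obs()['wrist_force'])"
```

```text
time: 5.85
ee_pos: [0.6088, 0.1314, 0.1098]
tcp_rot: [-180.0, -0.0, 171.6]
wrist_force: [-3.9, -0.5, -0.4]
opening: 0.0002
grasp_force: 1.6
time: 6.02
ee_pos: [0.6142, 0.1308, 0.1094]
tcp_rot: [180.0, -0.3, 171.7]
wrist_force: [-27.4, 3.8, 10.6]
opening: 0.0001
grasp_force: 13.5
slide [ 6.9  0.8 -0.6] yaw -0.006 q [12.  15.2  8.3 83.3  0.1 20.3] t 6.0167
[-27.42809344   3.76308215  10.57283494]
```

```bash
python3 -m handwheel '{"gripper":[-1,-1,-1,-1,-1,-1],"slide":[[8,0,0],[12,0,0],[10,0,-20],[0,0,-35],[0,0,0],[0,0,0]],"yaw":[0,0,0,-0.12,-0.12,-0.12]}'
python3 - <<'E'
from h import *
import cv2
togo(-.05,-.085,.150,208)
c=camera("scene"); cv2.imwrite("pics/s2.png",cv2.resize(c["img"][180:320,220:380,::-1],(640,560),interpolation=cv2.INTER_CUBIC))
for th in(1.3,1.5):print((proj(c,F(V,[lev(th),lev(th,.036)]))-[220,180])*4)
E
```

```text
time: 6.52
ee_pos: [0.5877, 0.1352, 0.1677]
tcp_rot: [-180.0, 0.4, -167.4]
wrist_force: [1.1, 0.3, -1.6]
opening: -0.0
grasp_force: 0.0
slide [ 113.6 -127.5   17.7] yaw -0.268 q [13.  11.1  9.8 88.4 -0.   0.3] t 6.5167
[[348.85567066 233.87079139]
 [373.25244211 262.23418557]]
[[332.97157807 256.38646211]
 [366.62721571 271.64842082]]
```

View pics/s2.png

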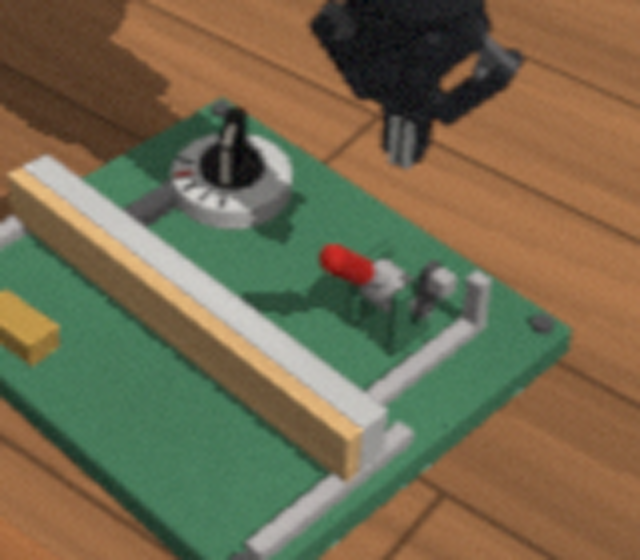

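The red handle's tip is at (333,258), which matches the predicted 1.5 rad end stop. Next is the knob.

```bash
python3 -m handwheel '{"gripper":[1,1,1,1,1,1,1,1],"slide":[[0,0,0],[0,0,0],[0,0,0],[22.7,-25.5,0],[22.7,-25.5,0],[22.7,-25.5,0],[22.7,-25.5,0],[22.7,-25.5,0]],"yaw":[-0.09,-0.09,-0.088,0,0,0,0,0]}'
python3 -m handwheel '{"gripper":[1,1,1],"slide":[[0,0,0],[0,0,0],[0,0,0]],"yaw":[0,0,0]}'
python3 - <<'E'
from h import *
import cv2
togo(-.05,-.085,.057,208)
c=camera("top"); cv2.imwrite("pics/t2.png",cv2.resize(c["img"][150:246,240:360,::-1],(750,600),interpolation=cv2.INTER_CUBIC))
w=camera("wrist"); cv2.imwrite("pics/w2.png",w["img"][:,:,::-1])
print(proj(w,F(V,[[-.05,-.085,.084],[-.05,-.085,.043]])), proj(w,sensors.get_obs()["ee_pos"]))
a=np.radians(36)
print(proj(w,F(V,[[-.05+.023*np.cos(a),-.085+.023*np.sin(a),.084]])))
E
```

```text
time: 7.23
ee_pos: [0.5446, -0.0321, 0.1646]
tcp_rot: [-179.9, 0.1, -152.5]
wrist_force: [0.3, -0.3, 0.5]
opening: 0.085
grasp_force: 0.0
time: 7.48
ee_pos: [0.5452, -0.0307, 0.1645]
tcp_rot: [-180.0, 0.0, -152.5]
wrist_force: [0.1, 0.3, -1.0]
opening: 0.0853
grasp_force: 0.0
slide [ -1.8  -0.9 107.5] yaw -0.009 q [ -3.2   3.5   1.1  87.6   0.  -30.7] t 7.4833
[[277.21073685 219.999667  ]
 [277.37743268 204.08945002]] [[280.48685901 271.49897408]]
[[277.50819377 253.80877848]]
```

View pics/w2.png

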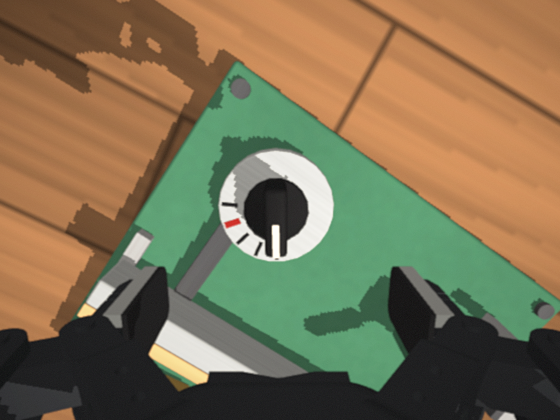

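The wrist view shows the dial centre at (276,205) and the pointer end at (276,255). Both are within about 1 px of prediction, so I descend and grip.

```bash
python3 -m handwheel '{"gripper":[1,1,1,1,1,1],"slide":[[-1.8,-0.9,30],[0,0,30],[0,0,25],[0,0,15],[0,0,7],[0,0,0]],"yaw":[0,0,0,0,0,0]}'
python3 -m handwheel '{"gripper":[-1,-1,-1,-1,-1,-1,-1,-1],"slide":[[0,0,0],[0,0,0],[0,0,0],[0,0,0],[0,0,0],[0,0,0],[0,0,0],[0,0,0]],"yaw":[0,0,0,0,0,0,0,0]}' 90
python3 -c "
from h import *
togo(-.05,-.085,.057,208)"
```

```text
time: 8.08
ee_pos: [0.5462, -0.0298, 0.0556]
tcp_rot: [179.9, -0.1, -152.3]
wrist_force: [0.9, 0.1, 0.1]
opening: 0.0856
grasp_force: 0.0
time: 8.75
ee_pos: [0.5474, -0.0311, 0.0581]
tcp_rot: [-179.9, 0.1, -152.4]
wrist_force: [-0.2, -2.8, 6.2]
opening: 0.0136
grasp_force: 88.5
slide [0.  0.4 1.1] yaw -0.007 q [ -3.2   4.9  -9.2  75.8  -0.  -30.8] t 8.75
```

```bash
python3 -m handwheel '{"gripper":[-1,-1,-1,-1,-1,-1,-1,-1],"slide":[[0,0,0],[0,0,0],[0,0,0],[0,0,0],[0,0,0],[0,0,0],[0,0,0],[0,0,0]],"yaw":[0.06,0.06,0.06,0.06,0.06,0.06,0.06,0.06]}'
python3 -m handwheel '{"gripper":[-1,-1,-1,-1,-1,-1,-1,-1],"slide":[[0,0,0],[0,0,0],[0,0,0],[0,0,0],[0,0,0],[0,0,0],[0,0,0],[0,0,0]],"yaw":[0.08,0.08,0.08,0.08,0.08,0.08,0.08,0.08]}'
python3 - <<'E'
from h import *
import cv2
togo(-.05,-.085,.057,136); print(sensors.get_obs()["torque"])
w=camera("wrist"); cv2.imwrite("pics/w3.png",w["img"][:,:,::-1])
E
```

```text
time: 9.42
ee_pos: [0.5471, -0.0301, 0.0581]
tcp_rot: [179.9, 0.1, 180.0]
wrist_force: [-2.1, 3.7, 6.9]
opening: 0.0137
grasp_force: 88.8
time: 10.08
ee_pos: [0.5476, -0.0288, 0.0581]
tcp_rot: [179.8, -0.1, 143.3]
wrist_force: [1.4, 10.0, 5.3]
opening: 0.0137
grasp_force: 88.7
slide [-1.  -1.7  1.1] yaw 0.128 q [-3.1  4.9 -9.2 75.8  0.2 33.5] t 10.0833
[ 2.05326454 -0.2369631   0.19863551]
```

View pics/w3.png

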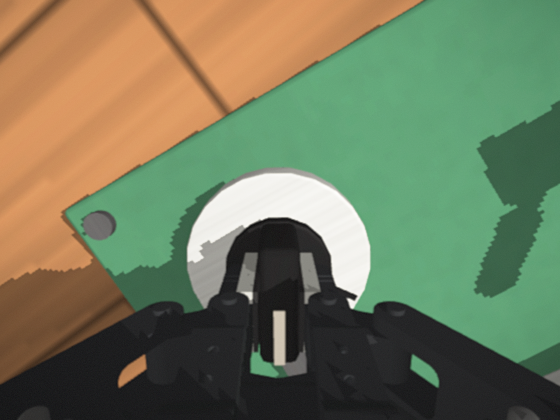

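```bash
python3 -m handwheel '{"gripper":[-1,-1,-1,-1,-1,-1,-1],"slide":[[-0.4,-0.5,0],[-0.4,-0.5,0],[0,0,0],[0,0,0],[0,0,0],[0,0,0],[0,0,0]],"yaw":[0.04,0.04,0.03,0.018,0,0,0]}'
python3 - <<'E'
from h import *
import cv2
togo(-.05,-.085,.057,136); print(sensors.get_obs()["torque"])
w=camera("wrist")["img"][160:400,160:400,::-1]; t=camera("top")["img"][165:225,280:340,::-1]; s=camera("scene")["img"][180:260,240:320,::-1]
r=lambda i:cv2.resize(i,(400,400),interpolation=cv2.INTER_CUBIC)
cv2.imwrite("pics/m4.png",np.hstack([r(t),r(s)]))
c=camera("top")
for n,o,k in(("top",[280,165],400/60),("scene",[240,180],5)):
    c=camera(n)
    for d in(0,-24,-36,-60):
        a=np.radians(d+0.);print(n,d,((proj(c,F(V,[[-.05+q*np.cos(a),-.085+q*np.sin(a),z] for q,z in((.023,.084),(.036,.043))]))-o)*k).round().tolist())
E
```

```text
time: 10.72
ee_pos: [0.5478, -0.0287, 0.0581]
tcp_rot: [179.6, -0.2, 136.3]
wrist_force: [1.8, 16.8, 5.1]
opening: 0.0135
grasp_force: 88.8
slide [-1.  -1.8  1.1] yaw 0.005 q [-3.2  4.9 -9.2 75.8  0.4 40.5] t 10.7167
[ 3.50611126 -0.35951001  0.14604933]
top 0 [[165.0, 243.0], [165.0, 223.0]]
top -24 [[188.0, 251.0], [199.0, 235.0]]
top -36 [[197.0, 259.0], [213.0, 246.0]]
top -60 [[211.0, 278.0], [234.0, 275.0]]
scene 0 [[160.0, 173.0], [144.0, 239.0]]
scene -24 [[151.0, 163.0], [130.0, 224.0]]
scene -36 [[150.0, 158.0], [128.0, 216.0]]
scene -60 [[151.0, 147.0], [130.0, 198.0]]
```

View pics/m4.png

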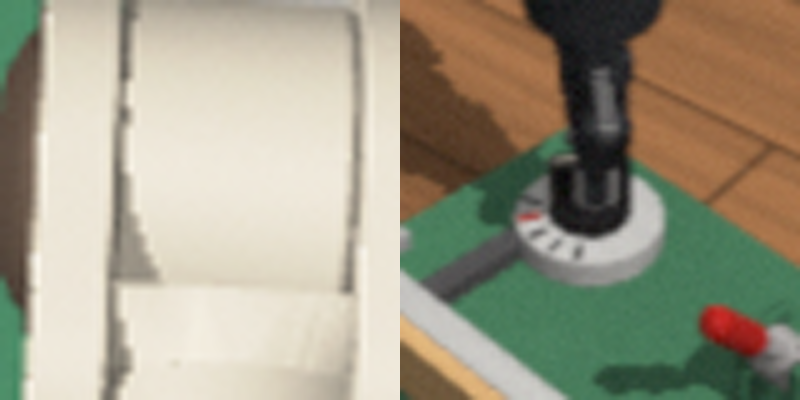

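The scene half shows the pointer side near the red tick at (528,216), where predicted. The 17 N side load comes from a small axis offset, so I relax it and check the fence travel.

```bash
python3 -m handwheel '{"gripper":[-1,-1,-1,-1],"slide":[[1,1,0],[1,1,0],[0,0,0],[0,0,0]],"yaw":[0,0,0,0]}'
python3 - <<'E'
from h import *
import cv2
togo(-.05,-.085,.057,136); print(sensors.get_obs()["torque"])
c=camera("scene"); cv2.imwrite("pics/s5.png",cv2.resize(c["img"][180:320,220:380,::-1],(640,560),interpolation=cv2.INTER_CUBIC))
for d in(0,.016,.024,.032):
    print(d,((proj(c,F(V,[[.089+d,y,z] for y,z in((-.163,.075),(.163,.075),(.163,.035))]))-[220,180])*4).round().tolist())
E
```

```text
time: 11.35
ee_pos: [0.5478, -0.0285, 0.0581]
tcp_rot: [179.9, 0.0, 136.2]
wrist_force: [2.6, 4.4, 5.3]
opening: 0.0134
grasp_force: 88.9
slide [-1.2 -2.   1.1] yaw 0.003 q [-3.   4.9 -9.2 75.8  0.1 40.8] t 11.35
[ 0.95612151 -0.54210253  0.24513283]
0 [[5.0, 170.0], [351.0, 441.0], [348.0, 485.0]]
0.016 [[-13.0, 180.0], [332.0, 456.0], [329.0, 500.0]]
0.024 [[-23.0, 186.0], [322.0, 463.0], [320.0, 508.0]]
0.032 [[-33.0, 191.0], [312.0, 471.0], [310.0, 515.0]]
```

View pics/s5.png

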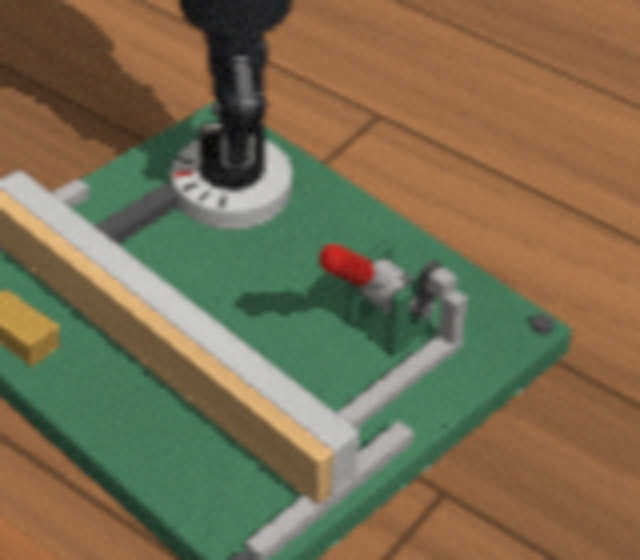

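The fence corner moved from (348,475) to (320,500), about the 24 mm expected for three clicks. The lever is still fully over and the brass block has not moved, so I hand in.

```bash
python3 -c "
from workcell import ticket
print(ticket.job_done())"
```

```text
the job is handed in; nothing more can be done
None
```

The job is handed in (no verdict came back): the lever is flipped fully over and left there, and the knob is still gripped at the third click, with the fence about 24 mm out as expected and the brass block unmoved; nothing else was touched.

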